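# Turn the mudroom carousel until the bike bell faces front

### The arm

A 7-joint arm with a two-finger parallel gripper is mounted at the origin on the work surface. World frame = base frame: x ahead of the robot, y to its left, z up, the work surface at z = 0. Lengths are in mm, angles in rad, forces in N, time in s.
With the tool pointing down it reaches from about 400 to 875 mm from the base axis. Payload 19.3 kg.
Tool frame: the origin (TCP) lies at the very end of the fingers, on their centre line; the grasp point (between the pads) lies behind it (arm.tcp_to_grasp is the z of the grasp point in the tool frame, in mm); z points along the fingers, y is the direction in which the jaws open and shut (so a half turn about z gives the same grasp; the last joint's range is limited). The gripper opens to 85 mm and grips with 20 to 120 N. Pads are 22 mm wide; open, the fingers measure 114 mm over their backs; the gripper's body (76 mm by 85 mm) begins 54 mm behind the grasp point. The pads swing forward as they close: fully open they stand 13 mm farther back than shut.
Start: joints at [1.157, 0.521, -0.036, 1.599, 0.021, 1.021, -0.113], TCP at [210.639, -588.427, 231.291] pointing down, gripper open.
Joint ranges: [-2.91, 2.91], [-0.3, 2.13], [-1.5, 1.42], [0.17, 2.43], [-1.26, 4.41], [0.16, 1.93], [-2.52, 2.52]. Speed limits (rad/s): [1.89, 1.89, 2.39, 2.39, 3.01, 3.01, 3.01].

### API

Orientations are given as a rotation vector (axis times angle).
In Python, from rig import arm gives the robot as it stands.
- The arm moves only by the tool move_arm, never from a script. Its argument "deltas" is one flat list of numbers, 4 for each row, row after row: the shift along the world's x, y, z in m, then the turn about the world's z in degrees. A call has 1 to 20 rows; each row is the pose to reach, as a shift and turn from the pose measured when the call began; what a row does not reach only later rows make up. A row lasts 1/12 s, in which the tool goes at most 41.7 mm and 7.16 degrees, less where a joint would pass 70% of its speed; a pose out of reach is approached as far as the arm can. A call with a gripper value outside its range is refused whole. "claw" is the opening, from 0 (shut) to 1 (fully open), set as the call begins (left out, the last holds). The fingers move at their own pace and stop on an object; "force" is the grip in N (left out, the last holds). Time passes only in rows, so rows that repeat a pose let the fingers close. It gives the time, the measured TCP pose, the force and the opening at its end, in the units of the state.
- arm.read_state(): the state, without advancing time (a new reading comes with each control period).
- arm.capture(name): name is "scene" or "top" or "wrist"; returns a dict with "image" (480x640x3 uint8, blue, green, red), "vertical_fov" (degrees; the focal length in pixels is half the picture's height over the tangent of half this angle, whatever the lens; pixels are square), "cx", "cy" (the principal point, pixels), "extrinsics" (4x4, takes a point from camera to world coordinates); the wrist camera has in their place "hand_eye" (4x4, takes a point from camera to tool coordinates, whose origin is the TCP and whose axes are the flange's). Camera axes: x right, y down, z forward; pixel columns grow to the right and rows downward; lengths in mm; the calibration is good to about 2 mm. A picture is of the moment at which its call begins: read the wrist's pose just before it. There is no depth.
- arm.job_done(): hands the job in, once; it reports no verdict.
The state is a dict: "time_s": time; "joint_pos": joint angles; "dq": joint speeds; "effort": joint torques, N m; "ee_pos": TCP position; "tool_rot": TCP orientation; "ft_force": force on the tool from outside, world axes, zero at the start; "torque": the same for the moment, N m; "width": opening from 0.0 (shut) to 1.0 (fully open).
Only numpy, scipy, OpenCV 4.12 (cv2) and the standard library are available. Lean on these libraries where they do the work, as an engineer would, in place of code of your own. Each camera call takes 0.05 s, during which the arm holds its last target.

### The job

On the bench stands a round wooden carousel holding four small things; push the posts on its rim gently with your fingertips until the bike bell faces front, squarely in line with the steel pointer that sticks out from under the carousel. Do not grip or lift anything, do not touch the four things on the carousel, and leave everything else on the bench where it is. Finish with the carousel standing still and your hand clear.

Things in the scene. Friction and masses are not known exactly. Their poses are not given: they have to be found in the camera images.
- carousel: Light wood turntable, disc 280 mm across. Turns either way about the vertical axis through its origin, which lies 20 mm above the bench; the disc's flat top is 16 mm above the origin. z up; x, y turn with it. Friction about 0.2 N m (2 N at a post): it does not coast and stays where left. Four compartments, 90 degrees apart, are centred on its own +x, +y, -x, -y.
- post_a (a point): Top of one of the four equal upright posts on the rim, for pushing: round, 16 mm across, rising 35 mm above the disc (to 71 mm above the bench), centred 122 mm from the axis at 45, 135, 225 and 315 degrees from the carousel's own +x (this one: 45). Between the posts, and outside the low lip, the flat rim is clear for a fingertip.
- lip_x (a point): A point on top of the low round lip, 10 mm above the disc (46 mm above the bench) and 102 mm from the axis, on the carousel's own +x. The lip encloses the compartments; the dividers between these are 25 mm high above the disc and run from the axis to 100 mm out, towards the posts.
- front_mark (a point): Tip of the steel pointer: a flat steel bar 30 mm wide and 8 mm thick with a diamond end, lying on the bench and fixed, sticking out from under the carousel. This point lies at the outer end, 190 mm from the carousel's axis, 8 mm above the bench. The direction from the carousel's axis to this point is the front.
- foot: The fixed round wooden foot under the carousel, 200 mm across and 20 mm high, with the steel pointer. Origin on the bench on the carousel's axis; its own -x points to front_mark, so the front line is its -x axis.
- bell_mid (a point): Middle (on its vertical axis, 20 mm above its underside) of the bike bell: a domed bell 54 mm across and 44 mm high with a round black foot narrower than the dome and a small steel thumb lever, standing loose in one of the four compartments, about 60 mm from the carousel's axis (a few mm of play).
- bell: The same bike bell; origin at the centre of its underside.
- tin_mid (a point): Middle (16 mm up) of a flat-topped round tin, 56 mm across and 32 mm high, in another compartment.
- tin: The same tin; origin at the centre of its underside.
- jar_mid (a point): Middle (half-way up) of a small lidded jar, 44 mm across and 55 mm high, in another compartment.
- jar: The same jar; origin at the centre of its underside.
- padlock_mid (a point): A point 20 mm up in the middle of a standing padlock, 44 x 24 mm and 56 mm high with its shackle, in another compartment.
- padlock: The same padlock; origin at the centre of its underside.
- bin_low: Lower of two stacked clear plastic bins, 200 x 150 x 70 mm each, to the robot's right. Origin at the centre of its underside.
- bin_top: Upper of the two stacked bins (its top 140 mm above the bench). Origin at the centre of its underside.
- carton: White plastic egg carton shell for six, 105 x 155 x 48 mm, to the robot's left. Origin at the centre of its underside.
- opener: Flat steel bottle opener, about 130 mm long, 5 mm thick, lying on the bench to the robot's right. Origin near its middle on the bench.
- brush: Brush lying on the bench to the robot's left. Origin at its underside.
Not all that is in view belongs to the job. Leave any green or pink look-alike of the bell alone.

How it is judged:
By the outcome, as a careful person would: the job done as asked, in the order asked, and still so for the second after the job is handed in, with the robot touching nothing.
It also fails if it takes over 48 s, if anything falls off the work surface, if the arm or the gripper's body presses on something with over 40 N, if the wrist force passes 120 N, or if a joint passes its speed limit or range.

## Working session

There is one attempt and no reset: what is moved stays moved. The work goes in short steps, Python scripts to look and compute and a tool call to move; the robot and the scene stay as the last step left them, time stands still between calls to the robot, and variables do not carry over. Pictures are saved under pics/ and viewed, and the job is handed in when it is done.

Besides the shell and the picture viewer there is one more tool, called after "Request:" as name(argument=value, ...) on one line, values as JSON. move_arm: Moves the arm, as the interface text tells. Its arguments: {"type":"object","properties":{"deltas":{"type":"array","items":{"type":"number"}},"claw":{"type":"number"},"force":{"type":"number"}},"required":["deltas"]}

```bash
ls; mkdir -p pics; python3 - <<'E'
from rig import arm
import cv2
s=arm.read_state();print(s)
for n in("scene","top"):
    c=arm.capture(n);cv2.imwrite(f"pics/{n}0.png",c["image"]);print(n,c["vertical_fov"],c["cx"],c["cy"],c["extrinsics"])
E
```

```text
pics
{'time_s': 0.0, 'joint_pos': array([ 1.15681764,  0.52202878, -0.03631344,  1.60003364,  0.02119404,
        1.02111735, -0.1127907 ]), 'dq': array([ 8.43738510e-04, -1.19932397e-03, -3.84460738e-04,  5.38301673e-04,
        5.41434364e-04,  1.06213315e-03, -5.40973231e-05]), 'effort': array([-1.56027894e-03, -9.27111125e+01,  1.97931938e+00, -3.69940138e+01,
        1.78863649e-02,  8.16744257e-03,  1.77174320e-05]), 'ee_pos': array([ 210.48934528, -588.10485949,  230.70751854]), 'tool_rot': array([-3.09415145e+00, -5.37127740e-01,  4.60451811e-04]), 'ft_force': array([-0.18955945, -0.75309637, -0.16117385]), 'torque': array([ 0.01036338,  0.03252847, -0.0017092 ]), 'width': 1.000667144655736}
scene 51.31722603619517 323.43645458075156 227.11558357686675 [[-6.56685925e-01  6.40490187e-01 -3.98165690e-01  9.75618037e+02]
 [ 7.54138694e-01  5.62025386e-01 -3.39709133e-01  3.89825955e+02]
 [ 6.19885948e-03 -5.23354360e-01 -8.52092594e-01  1.13523781e+03]
 [ 0.00000000e+00  0.00000000e+00  0.00000000e+00  1.00000000e+00]]
top 50.9440418452848 313.09500929985785 240.7203737827596 [[-1.36448178e-02 -9.80635812e-01  1.95364336e-01  2.72676930e+02]
 [-9.99874227e-01  1.49610037e-02  5.26295858e-03 -1.07975919e+01]
 [-8.08389222e-03 -1.95267952e-01 -9.80716614e-01  1.19343199e+03]
 [ 0.00000000e+00  0.00000000e+00  0.00000000e+00  1.00000000e+00]]
```

View pics/scene0.png

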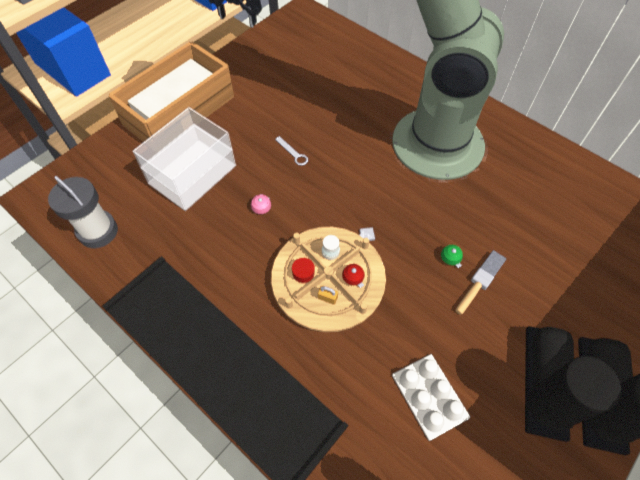

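View pics/top0.png

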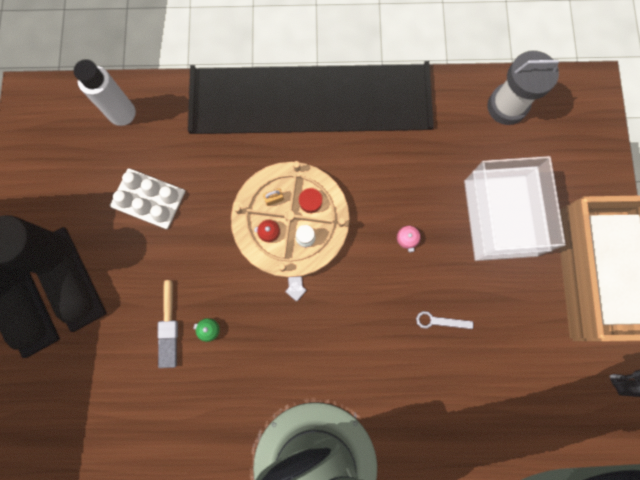

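```bash
cat > h.py <<'E'
import numpy as np,cv2
def K(c):
    f=240/np.tan(np.radians(c["vertical_fov"]/2)); return f
def ray(c,u,v,T=None):
    T=c["extrinsics"] if T is None else T
    d=T[:3,:3]@np.array([(u-c["cx"])/K(c),(v-c["cy"])/K(c),1.]); return T[:3,3],d
def onz(c,u,v,z,T=None):
    o,d=ray(c,u,v,T); return o+d*(z-o[2])/d[2]
def proj(c,p,T=None):
    T=c["extrinsics"] if T is None else T
    q=T[:3,:3].T@(np.asarray(p,float)-T[:3,3]); return q[:2]/q[2]*K(c)+[c["cx"],c["cy"]]
E
python3 - <<'E'
from rig import arm
import cv2,numpy as np
for n,(x0,y0,x1,y1) in (("scene",(255,215,405,340)),("top",(215,145,365,310))):
    im=cv2.imread(f"pics/{n}0.png")
    k=600//(y1-y0) if n=="top" else 4
    k=min(k,4) 
    cv2.imwrite(f"pics/{n}0c.png",cv2.resize(im[y0:y1,x0:x1],None,fx=3.6,fy=3.6,interpolation=cv2.INTER_CUBIC))
    hsv=cv2.cvtColor(im,cv2.COLOR_BGR2HSV)
    m=((hsv[...,0]<6)|(hsv[...,0]>172))&(hsv[...,1]>190)&(hsv[...,2]>70)
    N,l,st,ce=cv2.connectedComponentsWithStats(m.astype(np.uint8))
    print(n,[(st[i].tolist(),ce[i].round(1).tolist()) for i in range(1,N) if st[i,4]>60])
E
```

```text
scene [([292, 258, 22, 24, 428], [302.8, 269.5]), ([343, 265, 21, 20, 293], [352.8, 274.8])]
top []
```

View pics/top0c.png

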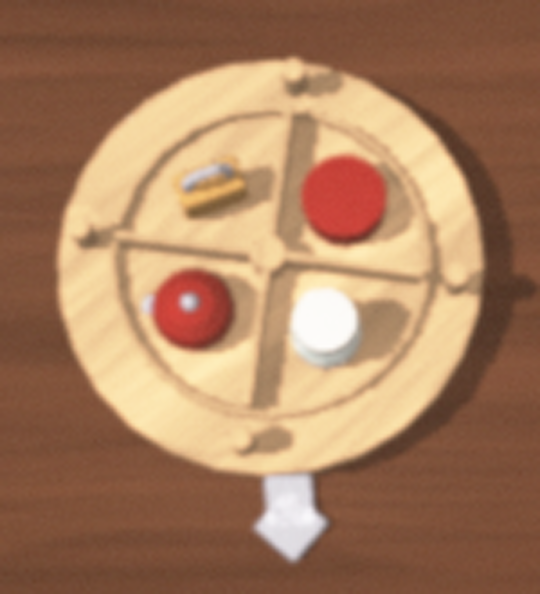

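View pics/scene0c.png

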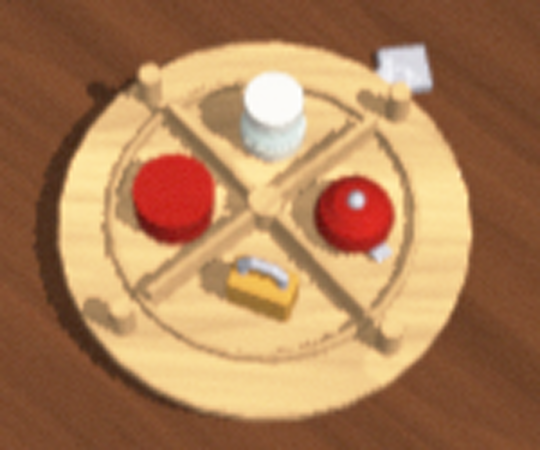

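```bash
cat > meas.py <<'E'
import numpy as np,cv2
from scipy.optimize import least_squares
from h import *
def disc(c,box,lo=(8,40,110),hi=(28,190,255)):
    im=c["image"];hsv=cv2.cvtColor(im,cv2.COLOR_BGR2HSV)
    m=cv2.inRange(hsv,np.array(lo),np.array(hi)); 
    z=np.zeros_like(m);x0,y0,x1,y1=box;z[y0:y1,x0:x1]=m[y0:y1,x0:x1]
    z=cv2.morphologyEx(z,cv2.MORPH_CLOSE,np.ones((5,5)));z=cv2.morphologyEx(z,cv2.MORPH_OPEN,np.ones((5,5)))
    cs,_=cv2.findContours(z,cv2.RETR_EXTERNAL,cv2.CHAIN_APPROX_NONE)
    k=max(cs,key=cv2.contourArea)[:,0]; k=cv2.convexHull(k)[:,0].astype(float)
    P=np.array([onz(c,u,v,36)[:2] for u,v in k])
    r=least_squares(lambda q:np.hypot(*(P-q[:2]).T)-q[2],[*P.mean(0),140],loss='soft_l1')
    return r.x,np.abs(r.fun).mean(),z
def red(c):
    hsv=cv2.cvtColor(c["image"],cv2.COLOR_BGR2HSV)
    m=((hsv[...,0]<7)|(hsv[...,0]>172))&(hsv[...,1]>185)&(hsv[...,2]>60)
    m=m.astype(np.uint8)
    N,l,st,ce=cv2.connectedComponentsWithStats(m)
    return [(st[i].tolist(),ce[i].round(1).tolist()) for i in range(1,N) if st[i,4]>60]
E
python3 - <<'E'
from rig import arm
from meas import *
for n,box in(("scene",(255,215,405,340)),("top",(215,145,365,310))):
    c=arm.capture(n);print(n,*disc(c,box)[:2]);im=c["image"]
    if n=="top":print(im[230,262],im[200,310],cv2.cvtColor(im,cv2.COLOR_BGR2HSV)[[230,200],[262,310]])
    print(red(c))
    T=c["extrinsics"]
    if n=="top":
        g=lambda a,b,z:onz(c,215+a/3.6,145+b/3.6,z)[:2].round(1)
        pts=dict(N=(293,72,71),W=(85,230,71),E=(453,278,71),S=(240,437,71),tip=(293,560,8),bell=(193,308,30),dc=(265,248,61))
    else:
        g=lambda a,b,z:onz(c,255+a/3.6,215+b/3.6,z)[:2].round(1)
        pts=dict(E=(149,70,71),S=(400,88,71),W=(387,325,71),N=(118,308,71),tip=(0,0,8),bell=(354,215,30),dc=(264,195,61))
    for k,v in pts.items():print(k,g(*v))
E
```

```text
scene [539.34804473  39.52484162 248.3842003 ] 1.1496966035110603
[([292, 258, 22, 24, 434], [302.7, 269.6]), ([343, 264, 21, 21, 303], [352.8, 274.6])]
E [538.6 -70.8]
S [435.9  68. ]
W [577.4 170. ]
N [681.2  33.8]
tip [ 541.3 -222.8]
bell [514.2  94.4]
dc [555.2  48.1]
top [548.61813311  51.22768081 265.11479497] 1.4492216547186416
[ 61  71 211] [ 58  66 201] [[  2 181 211]
 [  2 181 201]]
[]
N [677.7  31.9]
W [573.6 165.8]
E [538.4 -68.8]
S [438.5  66.7]
tip [366.4  36.7]
bell [530.6 100.3]
dc [562.5  51.2]
```

Request:
move_arm(deltas=[0.01,0.018,0,-2,0.026,0.048,0,-4,0.042,0.078,0,-6,0.058,0.108,0,-8,0.074,0.138,0,-10,0.09,0.168,0,-12,0.106,0.198,0,-14,0.122,0.228,0,-16,0.138,0.258,0,-18,0.154,0.288,0,-20,0.17,0.318,0,-22,0.186,0.348,0,-24,0.202,0.378,0,-26,0.218,0.408,0,-28,0.234,0.438,0,-28,0.25,0.468,0,-28,0.266,0.498,0,-28,0.28,0.522,0,-28,0.286,0.532,0,-28,0.286,0.532,0,-28], claw=0, force=20)

```text
time_s: 1.87
ee_pos: [497.5, -53.6, 230.8]
tool_rot: [-3.132, 0.221, -0.0]
ft_force: [-0.1, 0.4, 0.6]
width: -0.002
```

```bash
python3 - <<'E'
from rig import arm
import cv2
s=arm.read_state();print(s["ee_pos"],s["time_s"],arm.tcp_to_grasp)
c=arm.capture("wrist");cv2.imwrite("pics/w1.png",c["image"]);print(c["hand_eye"],c["vertical_fov"])
E
```

```text
[497.54144375 -53.64470711 230.79800118] 1.8667 -18.700000000000003
[[ 1.42078096e-04 -9.52839818e-01 -3.03473658e-01  7.91825792e+01]
 [ 9.99999982e-01  1.74273299e-04 -7.90066762e-05 -1.83469596e-01]
 [ 1.28168062e-04 -3.03473641e-01  9.52839825e-01 -1.43589722e+02]
 [ 0.00000000e+00  0.00000000e+00  0.00000000e+00  1.00000000e+00]] 59.503661273714066
```

View pics/w1.png

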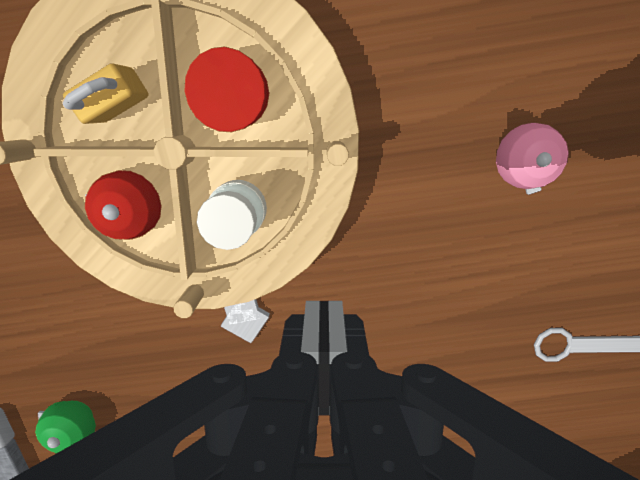

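The wrist view shows the red domed bell at (123,203), the red flat tin at (226,89), the posts at (338,155) and (183,308), and the pointer tip at (250,342). The green and pink look-alikes are outside the carousel.

```bash
python3 - <<'E'
from rig import arm
from h import *
from scipy.spatial.transform import Rotation as R
s=arm.read_state();c=arm.capture("wrist")
T=np.eye(4);T[:3,:3]=R.from_rotvec(s["tool_rot"]).as_matrix();T[:3,3]=s["ee_pos"];T=T@c["hand_eye"]
P={k:onz(c,u,v,z,T)[:2] for k,(u,v,z) in dict(E=(339,154,71),S=(183,310,71),hub=(171,147,61),tip=(250,343,8),bell=(122,206,56)).items()}
for k,v in P.items():print(k,v.round(1))
A=(P["E"]+P["S"])/2;d=P["E"]-P["S"];n=np.array([-d[1],d[0]])/2;print("centre",A+n,A-n,np.hypot(*d)/2**.5)
E
```

```text
E [542.5 -72.9]
S [438.5  66.8]
hub [563.9  47.8]
tip [365.2  37.5]
bell [525.5  98.5]
centre [560.29717098  48.94454074] [420.620793   -55.07049236] 123.14344821311504
```

Request:
move_arm(deltas=[0,-0.005,-0.02,0,0,-0.005,-0.045,0,0,-0.005,-0.07,0,0,-0.005,-0.095,0,0,-0.005,-0.12,0,0,-0.005,-0.14,0,0,-0.005,-0.155,0,0,-0.005,-0.167,0,0,-0.005,-0.175,0,0,-0.005,-0.179,0,0,-0.005,-0.179,0,0,-0.005,-0.179,0])

```text
time_s: 2.97
ee_pos: [496.3, -62.3, 52.2]
tool_rot: [-3.133, 0.228, 0.0]
ft_force: [0.3, -0.8, -0.6]
width: -0.004
```

```bash
python3 - <<'E'
import numpy as np
# finger centre at angle a, r=124; pushes; rows from post 262.5 -> ; start 239.5
c=np.array([558.5,49.5])
for a in range(240,316,5):
    t=np.radians(a);print(a,(c+124*np.array([np.cos(t),np.sin(t)])).round(1))
from rig import arm
s=arm.read_state();print(s["ee_pos"],s["ft_force"])
E
```

```text
240 [496.5 -57.9]
245 [506.1 -62.9]
250 [516.1 -67. ]
255 [526.4 -70.3]
260 [537.  -72.6]
265 [547.7 -74. ]
270 [558.5 -74.5]
275 [569.3 -74. ]
280 [580.  -72.6]
285 [590.6 -70.3]
290 [600.9 -67. ]
295 [610.9 -62.9]
300 [620.5 -57.9]
305 [629.6 -52.1]
310 [638.2 -45.5]
315 [646.2 -38.2]
[496.29386487 -62.2564219   52.19483019] [ 0.32840445 -0.81907367 -0.63488209]
```

Request:
move_arm(deltas=[0.005,0.001,0,0,0.0098,-0.0006,0,0,0.0148,-0.0028,0,0,0.0198,-0.0047,0,0,0.025,-0.0065,0,1,0.03,-0.008,0,2,0.0354,-0.0093,0,4.5,0.0407,-0.0103,0,7,0.046,-0.0111,0,9.5,0.0514,-0.0117,0,12,0.0568,-0.0121,0,14.5,0.0622,-0.0122,0,17,0.0676,-0.0121,0,19.5,0.073,-0.0117,0,22,0.0784,-0.0111,0,24.5,0.0837,-0.0103,0,27,0.0837,-0.0103,0,27])

```text
time_s: 4.38
ee_pos: [581.0, -72.7, 52.1]
tool_rot: [-3.099, -0.514, -0.001]
ft_force: [-0.9, 1.1, 0.0]
width: -0.002
```

```bash
python3 - <<'E'
from rig import arm
import cv2
for n in("scene","top","wrist"):
    c=arm.capture(n);im=c["image"]
    if n=="scene":a=im[215:340,255:405]
    elif n=="top":a=im[145:310,215:365]
    if n!="wrist":cv2.imwrite(f"pics/{n}2c.png",cv2.resize(a,None,fx=3.6,fy=3.6,interpolation=cv2.INTER_CUBIC))
    else:cv2.imwrite("pics/w2.png",im)
E
```

```text
(no output)
```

View pics/w2.png

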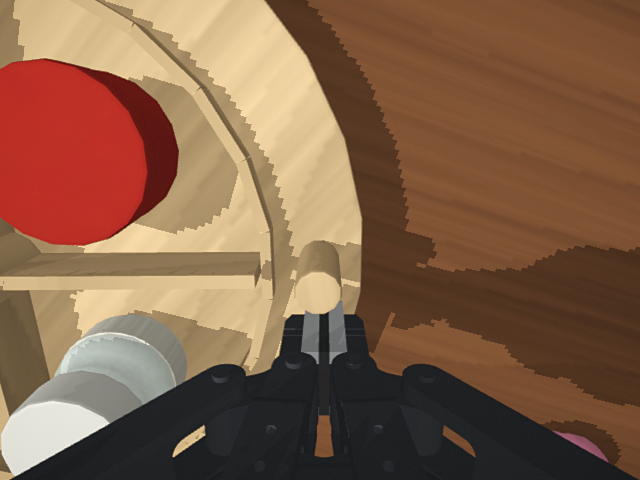

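View pics/scene2c.png

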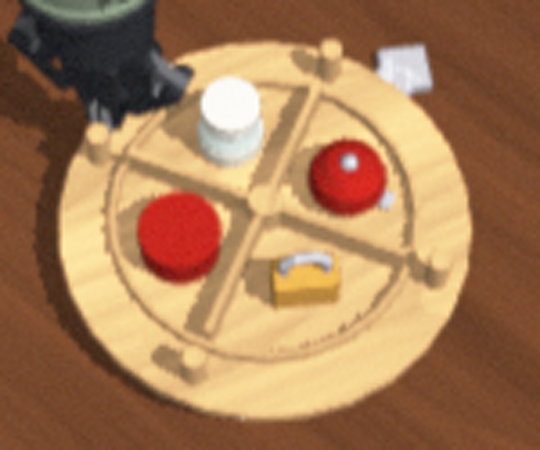

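Request:
move_arm(deltas=[0.005,0.001,0,2.5,0.0096,0.0024,0,5,0.0148,0.004,0,7.5,0.0199,0.0057,0,10,0.025,0.0077,0,12.5,0.0299,0.0098,0,15,0.0348,0.0122,0,17.5,0.0395,0.0148,0,20,0.0441,0.0176,0,22.5,0.0486,0.0206,0,25,0.0521,0.0232,0,27,0.0521,0.0232,0,27,0.0521,0.0232,0,27])

```text
time_s: 5.62
ee_pos: [631.6, -49.5, 52.0]
tool_rot: [-2.897, -1.215, 0.001]
ft_force: [-0.2, 0.3, 0.3]
width: 0.001
```

```bash
python3 - <<'E'
from rig import arm
import cv2
from meas import red
for n in("scene","top"):
    c=arm.capture(n);im=c["image"]
    if n=="scene":a=im[215:340,255:405];print(red(c))
    elif n=="top":a=im[145:310,215:365]
    cv2.imwrite(f"pics/{n}3c.png",cv2.resize(a,None,fx=3.6,fy=3.6,interpolation=cv2.INTER_CUBIC))
E
```

```text
[([335, 246, 20, 20, 289], [344.5, 256.1]), ([300, 277, 23, 25, 454], [310.9, 288.9])]
```

View pics/top3c.png

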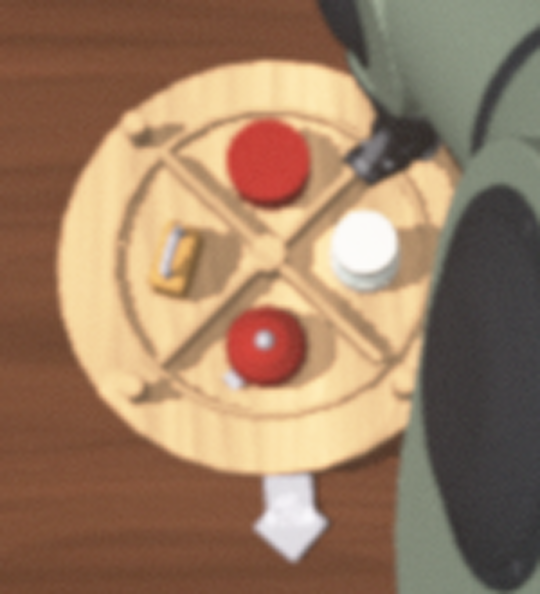

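View pics/scene3c.png

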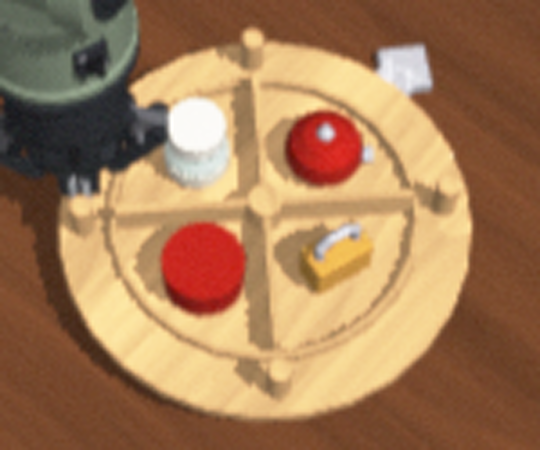

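```bash
cat > cap.py <<'E'
E
python3 - <<'E'
from rig import arm
from h import *
C=np.array([558.3,49.5])
s=arm.capture("scene");t=arm.capture("top")
def S(a,b,z):return onz(s,255+a/3.6,215+b/3.6,z)[:2]
def Tp(a,b,z):return onz(t,215+a/3.6,145+b/3.6,z)[:2]
L=dict(sS=S(252,36,71),sW=S(447,184,71),sN=S(277,365,71),sE=S(81,203,71),tN=Tp(135,120,71),tW=Tp(122,381,71),ttip=Tp(293,561,8),tfin=Tp(263,340,80),sfin=S(325,130,80))
for k,p in L.items():
    d=p-C;print(k,p.round(1),np.hypot(*d).round(1),(np.degrees(np.arctan2(d[1],d[0]))%360).round(1))
print("mean 4",np.mean([L[k] for k in("sS","sW","sN","sE")],axis=0))
# bell knob (finial) triangulate
o1,d1=ray(s,255+325/3.6,215+131/3.6);o2,d2=ray(t,215+263/3.6,145+339/3.6)
A=np.c_[d1,-d2];x=np.linalg.lstsq(A,o2-o1,rcond=None)[0];print(o1+d1*x[0],o2+d2*x[1])
E
```

```text
sS [471.  -35.6] 121.9 224.3
sW [473.  137.3] 122.4 134.2
sN [643.7 135. ] 120.8 45.0
sE [643.  -35.4] 119.9 314.9
tN [646.7 134.5] 122.6 43.9
tW [475.1 141. ] 123.6 132.3
ttip [365.8  36.7] 193.0 183.8
tfin [498.3  51.6] 60.1 178.0
sfin [499.   53.2] 59.4 176.4
mean 4 [557.65925833  50.30431717]
[498.59713555  53.01209116  77.85391454] [499.33424124  51.724516    77.93151961]
```

Request:
move_arm(deltas=[0.0022,0.0017,0,1.3,0.0044,0.0034,0,2.6,0.0065,0.0051,0,3.8,0.0085,0.0068,0,5,0.0085,0.0068,0,5,0.0085,0.0068,0,5,0.0085,0.0068,0,5])

```text
time_s: 6.4
ee_pos: [640.2, -42.7, 52.1]
tool_rot: [-2.841, -1.341, 0.001]
ft_force: [0.3, 0.6, 0.1]
width: 0.003
```

Back off from the post, lift, and move over the front for an accurate view.

Request:
move_arm(deltas=[-0.006,-0.005,0,0,-0.012,-0.01,0,0,-0.015,-0.014,0.005,0,-0.016,-0.016,0.03,0,-0.016,-0.016,0.06,0,-0.016,-0.016,0.095,0,-0.016,-0.016,0.13,0,-0.016,-0.016,0.165,0,-0.016,-0.016,0.2,0,-0.036,-0.016,0.225,-7,-0.066,-0.016,0.24,-14,-0.096,-0.016,0.25,-21,-0.126,-0.01,0.25,-28,-0.156,0,0.25,-35,-0.186,0.01,0.25,-42,-0.216,0.02,0.25,-49,-0.246,0.03,0.25,-54,-0.26,0.04,0.25,-54,-0.26,0.04,0.25,-54,-0.26,0.04,0.25,-54])

```text
time_s: 8.07
ee_pos: [379.7, -2.9, 302.7]
tool_rot: [3.14, -0.095, 0.002]
ft_force: [0.4, 0.5, -0.2]
width: 0.001
```

```bash
python3 - <<'E'
from rig import arm
import cv2
s=arm.read_state();print(s["time_s"],s["ee_pos"],s["tool_rot"],s["dq"].round(3))
for n in("scene","top"):
    c=arm.capture(n);im=c["image"]
    if n=="scene":a=im[215:340,255:405]
    elif n=="top":a=im[145:310,215:365]
    cv2.imwrite(f"pics/{n}4c.png",cv2.resize(a,None,fx=3.6,fy=3.6,interpolation=cv2.INTER_CUBIC))
c=arm.capture("wrist");cv2.imwrite("pics/w4.png",c["image"])
E
```

```text
8.0667 [379.7378916   -2.89292857 302.74189218] [ 3.13970680e+00 -9.45715341e-02  1.95807019e-03] [ 0.005  0.038  0.015 -0.03   0.008 -0.001  0.005]
```

View pics/w4.png

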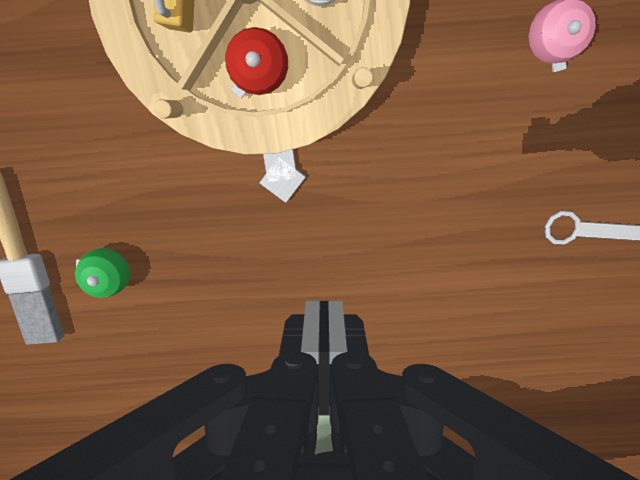

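View pics/scene4c.png

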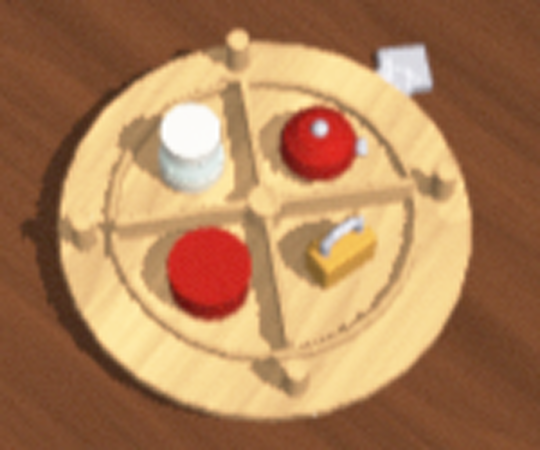

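View pics/top4c.png

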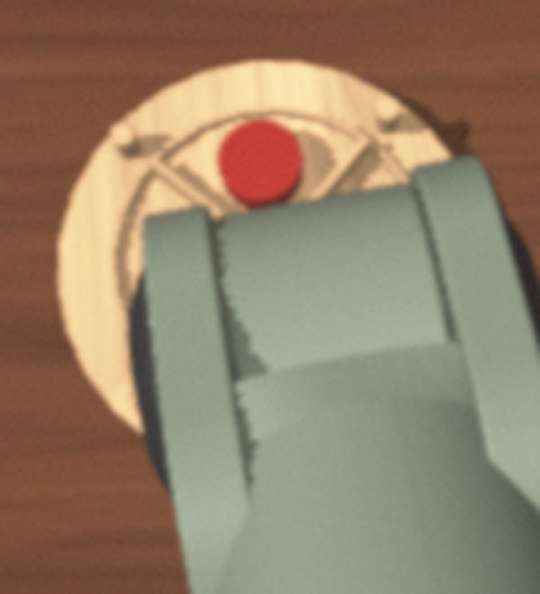

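Request:
move_arm(deltas=[0.03,0.015,0.02,0,0.06,0.03,0.04,0,0.08,0.045,0.06,0,0.09,0.05,0.075,0,0.09,0.05,0.075,0,0.09,0.05,0.075,0,0.09,0.05,0.075,0,0.09,0.05,0.075,0,0.09,0.05,0.075,0])

```text
time_s: 8.97
ee_pos: [470.1, 46.3, 376.7]
tool_rot: [-3.14, 0.097, 0.001]
ft_force: [0.3, 0.3, -0.2]
width: -0.003
```

```bash
python3 - <<'E'
from rig import arm
import cv2
s=arm.read_state();print(s["time_s"],s["ee_pos"],s["dq"].round(3))
c=arm.capture("wrist");cv2.imwrite("pics/w5.png",c["image"])
E
```

```text
8.9667 [470.13859085  46.28561183 376.68560267] [-0.003 -0.002 -0.002 -0.006  0.     0.003 -0.002]
```

View pics/w5.png

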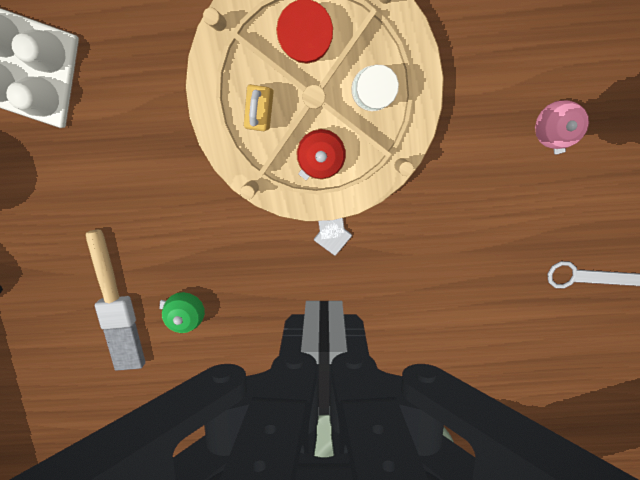

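```bash
python3 - <<'E'
import cv2
im=cv2.imread("pics/w5.png")
cv2.imwrite("pics/w5a.png",cv2.resize(im[130:265,235:425],None,fx=4,fy=4,interpolation=cv2.INTER_CUBIC))
cv2.imwrite("pics/w5b.png",cv2.resize(im[0:130,185:385],None,fx=4,fy=4,interpolation=cv2.INTER_CUBIC))
E
```

```text
(no output)
```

View pics/w5a.png

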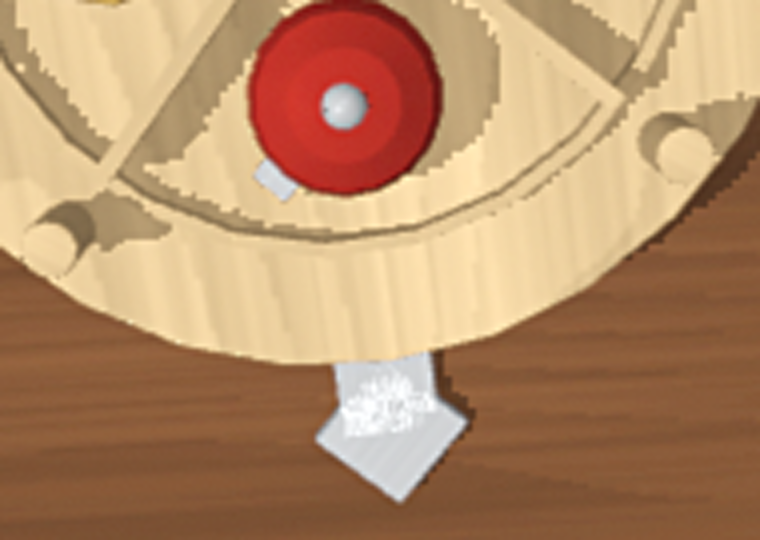

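View pics/w5b.png

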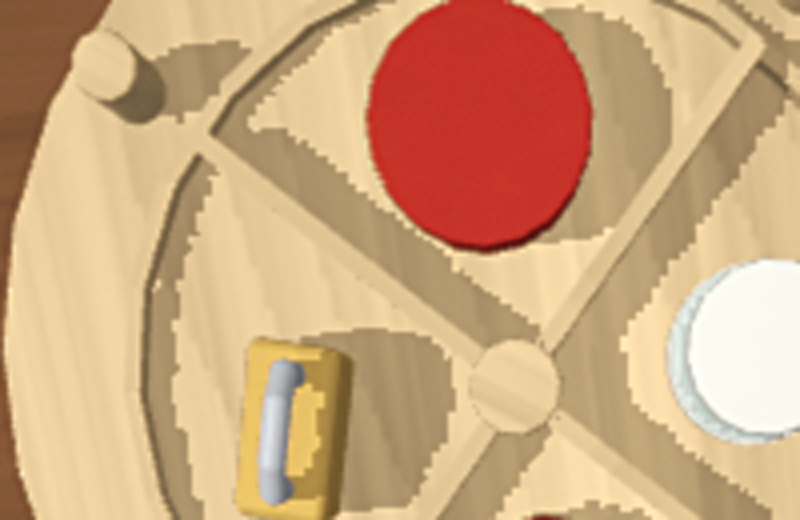

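```bash
cat > an.py <<'E'
from rig import arm
from h import *
from scipy.spatial.transform import Rotation as R
def run(px):
    s=arm.read_state();c=arm.capture("wrist")
    T=np.eye(4);T[:3,:3]=R.from_rotvec(s["tool_rot"]).as_matrix();T[:3,3]=s["ee_pos"];T=T@c["hand_eye"]
    Z=dict(W=71,S=71,N=71,E=71,tip=8,knob=78,hub=66)
    P={k:onz(c,*v,Z[k],T)[:2] for k,v in px.items()}
    # fit centre+angle to posts with radius 122
    from scipy.optimize import least_squares
    off=dict(W=-45,S=45,N=-135,E=135)
    ks=[k for k in px if k in off]
    f=lambda q:np.concatenate([P[k]-q[:2]-122*np.array([np.cos(np.radians(q[2]+off[k])),np.sin(np.radians(q[2]+off[k]))]) for k in ks])
    r=least_squares(f,[558,50,183]);C=r.x[:2];print("C,comp angle",r.x,"res",r.fun.round(1))
    for k,p in P.items():
        d=p-C;print(k,p.round(1),np.hypot(*d).round(1),(np.degrees(np.arctan2(d[1],d[0]))%360).round(2))
E
python3 - <<'E'
from an import run
run(dict(W=(248.2,192.5),S=(406,167.5),N=(211,16.2),tip=(335.2,255.5),knob=(321,156.2),hub=(313.5,96.5)))
E
```

```text
C,comp angle [560.99586917  50.89859236 185.21936358] res [-0.5 -0.4  0.3  0.8  0.2 -0.4]
W [466.8 128.5] 122.1 140.51
S [483.2 -42.1] 121.2 230.1
N [639.2 144.3] 121.8 50.06
tip [366.2  37.9] 195.3 183.82
knob [501.4  47.3] 59.7 183.46
hub [560.6  51.3] 0.5 132.27
```

```bash
python3 - <<'E'
from rig import arm
from h import *
s=arm.capture("scene")
def S(a,b,z):return onz(s,255+a/3.6,215+b/3.6,z)[:2]
P=[S(238,37,71),S(438,176,71),S(296,370,71),S(79,229,71)];C=np.mean(P,axis=0);print(C)
for p,o in zip(P,(45,-45,-135,135)):
    d=p-C;print(np.hypot(*d).round(1),((np.degrees(np.arctan2(d[1],d[0]))-o)%360).round(1))
# stated initial tip seen in the scene (occluded?), bell knob
for k,p in dict(knob=S(320,128,78)).items():
    d=p-C;print(k,(np.degrees(np.arctan2(d[1],d[0]))%360).round(1))
E
```

```text
[561.5259486   52.36621634]
126.3 183.6
117.8 184.3
121.2 185.6
122.2 186.7
knob 183.0
```

```bash
python3 - <<'E'
from rig import arm
s=arm.read_state();print(s["time_s"],s["ft_force"],abs(s["dq"]).max());print(arm.job_done())
E
```

```text
9.1167 [ 1.45144918  0.35517587 -0.33238038] 0.004785188109192526
the job is handed in; nothing more can be done
None
```

The bike bell now faces front, in line with the steel pointer, and I have handed the job in. I turned the carousel about 57° counter-clockwise by pushing one rim post with the shut fingertips. Then I backed off and lifted the hand well clear, at about 9.1 s of the 48 s.

**Bell against pointer:** the last wrist view puts the bell at 183.5° and the pointer at 183.8°. The scene camera gives the bell at about 183.0°, so it is within about 1° of the front line.

**What did not agree exactly:**
- The bell stands slightly off-centre in its compartment, within its play. The compartment's own centre line is at about 185.2°, roughly 1.4° past front. I lined up the bell itself, not the compartment.
- The pointer tip measured 195 mm from the axis in the wrist view, against the stated 190 mm. I took this as calibration error.
- In the scene view, the angles from the four posts spread over about 3°.

**Rest of the bench:** the only thing I pushed was the post, and the other bench objects in view did not appear to have moved. I judged that by eye and did not measure their positions. The arm was still and the force readings were near zero at hand-in.

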